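# Dress the lens-care display on the counter

### The arm

A 6-joint arm with a two-finger parallel gripper is mounted at the origin on a cart in front of the work surface, level with it; the furniture and walls round the work are solid. World frame = base frame: x ahead of the robot, y to its left, z up, the work surface at z = 0. Lengths are in m, angles in rad, forces in N, time in s.
With the tool pointing down it reaches from about 0.375 to 0.9 m from the base axis. Payload 3.1 kg.
Tool frame: the origin (TCP) lies between the finger pads; the fingertips stand manip.finger_overhang ahead of it and the grasp point (between the pads) lies 5 mm behind it (manip.finger_overhang is the distance from the TCP to the fingertips, in m); z points along the fingers, y is the line along which they close (so a half turn about z gives the same grasp; the last joint's range is limited). The gripper opens to 85 mm and grips with 20 to 120 N. Pads are 22 mm wide; open, the fingers measure 114 mm over their backs; the gripper's body (76 mm by 85 mm) begins 54 mm behind the grasp point. The pads swing forward as they close: fully open they stand 13 mm farther back than shut.
Start: joints at [-1.45, 0.527, 1.433, -0, 1.181, -0.178], TCP at [0.185, -0.597, 0.245] pointing down, gripper open.
Joint ranges: [-3.08, 3.08], [-0.75, 2.2], [0.22, 2.44], [-1.43, 4.57], [0, 2.65], [-2.85, 2.85]. Speed limits (rad/s): [2.79, 2.79, 3.14, 3.14, 3.14, 3.14].

### API

Orientations are given as a unit quaternion [x, y, z, w].
In Python, from station import manip gives the robot as it stands.
- The arm moves only by the tool drive_tool, never from a script. Its argument "plan" is a list of rows, each a list of 7 numbers: the shift along the tool's x, y, z in m, then the turn, a rotation vector about the tool's x, y, z in degrees, then the opening, from -1 (shut) to 1 (fully open). In form: [[x, y, z, wx, wy, wz, gripper], ...]. A call has 1 to 10 rows; each row shifts and turns the commanded pose from where the row before left it, along the tool's axes as they then stand; what a row does not reach is not made up. A row lasts 1/10 s, in which the tool goes at most 50 mm and 8.59 degrees, less where a joint would pass 70% of its speed; a pose out of reach is approached as far as the arm can. A call is refused whole if a number of a shift passes 0.05 or a number of a turn 8.59, either way. A call with a gripper value outside its range is refused whole. The fingers move at their own pace and stop on an object; "newtons" is the grip in N (left out, the last holds). Time passes only in rows, so rows that do not move let the fingers close. It gives the time, the measured TCP pose, the force, the opening and the grip force at its end, in the units of the state.
- manip.sense(): the state, without advancing time (a new reading comes with each control period).
- manip.snapshot(name): name is "scene" or "side" or "wrist"; returns a dict with "image" (400x640x3 uint8, red, green, blue), "z_map" (400x640 float32, m along the optical axis (not along the pixel's ray), 0 where there is no reading), "fov_y" (degrees; the focal length in pixels is half the picture's height over the tangent of half this angle, whatever the lens; pixels are square), "cx", "cy" (the principal point, pixels), "extrinsics" (4x4, takes a point from camera to world coordinates); the wrist camera has in their place "mount" (4x4, takes a point from camera to tool coordinates, whose origin is the TCP and whose axes are the flange's). Camera axes: x right, y up, looking along -z (the intrinsics and any distortion apply to the point x, -y, -z); pixel columns grow to the right and rows downward; lengths in m; the calibration is good to about 2 mm. The wrist camera is an equidistant fisheye: a pixel r from the principal point sees the ray r / f radians off the axis. A picture is of the moment at which its call begins: read the wrist's pose just before it.
- manip.sign_off(): hands the job in; it is judged then, once.
The state is a dict: "t": time; "q": joint angles; "qd": joint speeds; "tau": joint torques, N m; "tcp_pos": TCP position; "tool_rot": TCP orientation; "force": force on the tool from outside, world axes, zero at the start; "ft_torque": the same for the moment, N m; "finger_gap": opening from 0.0 (shut) to 1.0 (fully open); "gripper_force": force on a finger pad.
Only numpy, scipy, OpenCV 4.12 (cv2) and the standard library are available. Lean on these libraries where they do the work, as an engineer would, in place of code of your own. Each camera call takes 0.05 s, during which the arm holds its last target. There are 200 camera calls.

### The job

Set up the lens-care display with the wooden dish and the wooden riser where they stand: pack the three dropper bottles upright in the round dish, nested in a triangle; stand the small carton from the counter in the seat on top of the riser, long side along the riser's long side; and put the white cream pot on the counter between the two, midway in the row from dish to riser. The bottles are glass, so do not let one tip over, and leave the hand-sanitiser pump bottle where it is.

Things in the scene. Friction and masses are not known exactly. Their poses are not given: they have to be found in the camera images.
- bottle_a: one of three like dropper bottles, round amber glass with a black dropper bulb, 33 mm across and 102 mm tall, stands upright; straight-sided to about 60 mm above its base, then it narrows to a 24 mm collar (height 62 to 77 mm) and a 13 mm bulb; about 70 g; origin at the centre of its underside, z up; the three are interchangeable
- bottle_b: one of three like dropper bottles, round amber glass with a black dropper bulb, 33 mm across and 102 mm tall, stands upright; straight-sided to about 60 mm above its base, then it narrows to a 24 mm collar (height 62 to 77 mm) and a 13 mm bulb; about 70 g; origin at the centre of its underside, z up; the three are interchangeable
- bottle_c: one of three like dropper bottles, round amber glass with a black dropper bulb, 33 mm across and 102 mm tall, stands upright; straight-sided to about 60 mm above its base, then it narrows to a 24 mm collar (height 62 to 77 mm) and a 13 mm bulb; about 70 g; origin at the centre of its underside, z up; the three are interchangeable
- carton: small pale-blue product carton with a picture of fruit, 31 mm (its x) by 81 mm (its y), body 46 mm tall, standing on its narrow long face; about 45 g; origin at the centre of its underside, z up; grasp it across its 31 mm
- pot: white round cream pot with a screw lid, 54 mm across, 43 mm tall, straight-sided, stands upright; about 65 g; origin at the centre of its underside, z up
- dish_floor (a point): centre of the cork-lined floor inside the round pale-wood dish, 6 mm above the counter. The hollow is about 84 mm across at the floor, 98 mm at the rim: three bottles stand in it with their centres 20 to 25 mm from its centre, 120 degrees apart. No finger fits between two of them: close the gripper square to the line from the dish centre to the bottle
- dish: the same dish, fixed to the counter, 108 mm across and 24 mm tall outside: origin at the centre of its underside; round, its yaw means nothing. It stands 275 to 285 mm (centre to centre) from the riser, off one or the other short end of the riser, in line with the riser's long side
- riser: low pale-wood display block, fixed to the counter, 62 mm (its x) by 110 mm (its y), origin at the centre of its underside, z up. On top it has a cork-lined seat 50 mm by 98 mm inside a rim 6 mm wide and 5 mm high; the rim's top is 43 mm above the counter
- riser_seat (a point): centre of the seat's floor on top of the riser, 38 mm above the counter; its axes are the riser's (x across the seat's 50 mm, y along its 98 mm)
- sanitiser: bystander: clear hand-sanitiser bottle with a pump, 38 by 67 mm, 151 mm tall, stands loose on the counter behind the display, beside the big red box; not part of it
Mind the look-alikes: they are no part of the job. What is shaped like the bottle_c but green is not meant.

How it is judged:
By the outcome, as a careful person would: the job done as asked, in the order asked, and still so for the second after the job is handed in, with the robot touching nothing.
It also fails if it takes over 115 s, if anything falls off the work surface, if the arm or the gripper's body presses on something with over 40 N, if the wrist force passes 120 N, or if a joint passes its speed limit or range.

## Working session

There is one attempt and no reset: what is moved stays moved. The work goes in short steps, Python scripts to look and compute and a tool call to move; the robot and the scene stay as the last step left them, time stands still between calls to the robot, and variables do not carry over. Pictures are saved under pics/ and viewed, at most 14 in all, crops included, and the job is handed in when it is done.

Besides the shell and the picture viewer there is one more tool, called after "Call:" as a command line: name --pt "numbers of a row" for each row, then --argument value for the rest. drive_tool: Moves the arm, as the interface text tells. Its arguments: {"type":"object","properties":{"plan":{"type":"array"},"newtons":{"type":"number"}},"required":["plan"]}

```bash
mkdir -p pics; ls; cat > h.py <<'E'
import numpy as np,cv2
from station import manip
from scipy.spatial.transform import Rotation as R
def snap(n,save=None):
    s=manip.sense(); d=manip.snapshot(n)
    if n=='wrist':
        T=np.eye(4);T[:3,:3]=R.from_quat(s['tool_rot']).as_matrix();T[:3,3]=s['tcp_pos'];d['E']=T@np.array(d['mount'])
    else: d['E']=np.array(d['extrinsics'])
    d['f']=200/np.tan(np.radians(d['fov_y'])/2); d['n']=n
    if save: cv2.imwrite('pics/'+save,d['image'][:,:,::-1])
    return d
def rays(d,uv):
    uv=np.atleast_2d(uv).astype(float); a=(uv-[d['cx'],d['cy']])/d['f']
    if d['n']=='wrist':
        r=np.linalg.norm(a,axis=1)+1e-12; a=a*(np.sin(r)/r)[:,None]; v=np.c_[a[:,0],-a[:,1],-np.cos(r)]
    else: v=np.c_[a[:,0],-a[:,1],-np.ones(len(a))]
    return d['E'][:3,3],v@d['E'][:3,:3].T
def plane(d,uv,z):
    o,v=rays(d,uv); return o+v*((z-o[2])/v[:,2])[:,None]
def cloud(d):
    z=d['z_map']; vv,uu=np.mgrid[:400,:640]; uv=np.c_[uu.ravel(),vv.ravel()]
    o,v=rays(d,uv); fw=-d['E'][:3,2]; P=o+v*(z.ravel()/(v@fw))[:,None]; P[z.ravel()==0]=np.nan
    return P.reshape(400,640,3)
E
python3 - <<'E'
from h import *
print(manip.finger_overhang, manip.sense())
for n in('scene','side','wrist'):
    d=snap(n,n+'0.png'); print(n,d['fov_y'],d['cx'],d['cy'],d['E'].round(3).tolist(),[k for k in d]); 
    np.savez('/tmp/%s0.npz'%n,**{k:v for k,v in d.items()})
E
```

```text
pics
0.014 {'t': 0.0, 'q': array([-1.44951032e+00,  5.28479832e-01,  1.43390032e+00, -9.10369989e-07,
        1.18140095e+00, -1.78469499e-01]), 'qd': array([ 1.59847712e-03, -7.32017754e-04,  6.54692293e-05, -3.67799775e-04,
       -1.31936075e-03,  1.19744624e-04]), 'tau': array([ 1.09146928e-03, -4.42348945e+01, -1.78026670e+01, -2.59240069e-04,
        8.40981666e-03, -7.16241914e-06]), 'tcp_pos': array([ 0.18451595, -0.59642437,  0.24432582]), 'tool_rot': array([ 9.88788721e-01,  1.49317339e-01,  3.08608175e-05, -1.09379064e-03]), 'force': array([ 0.16264037, -0.1171226 ,  0.16465146]), 'ft_torque': array([ 0.01036988, -0.042112  , -0.00479425]), 'gripper_force': 0.0, 'finger_gap': 1.000472950510038}
scene 53.388785035818195 321.34222888232523 201.4722766299879 [[-0.708, 0.4, -0.582, -0.121], [-0.706, -0.382, 0.596, 0.694], [0.016, 0.833, 0.553, 0.698], [0.0, 0.0, 0.0, 1.0]] ['image', 'z_map', 'fov_y', 'cx', 'cy', 'extrinsics', 'E', 'f', 'n']
side 45.85023072920363 318.3866958462074 199.9776896741893 [[-1.0, 0.004, 0.014, 0.583], [0.01, -0.544, 0.839, 1.101], [0.011, 0.839, 0.544, 0.765], [0.0, 0.0, 0.0, 1.0]] ['image', 'z_map', 'fov_y', 'cx', 'cy', 'extrinsics', 'E', 'f', 'n']
wrist 65.70646984690485 318.78712975563883 200.13297429727228 [[0.296, 0.904, 0.308, 0.265], [-0.955, 0.281, 0.094, -0.573], [-0.002, -0.322, 0.947, 0.371], [0.0, 0.0, 0.0, 1.0]] ['image', 'z_map', 'fov_y', 'cx', 'cy', 'mount', 'E', 'f', 'n']
```

View pics/scene0.png

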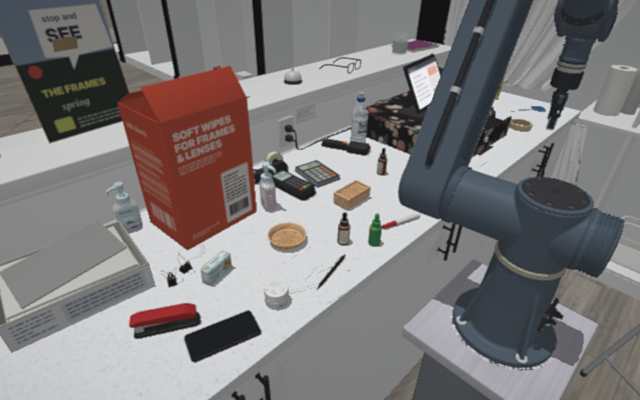

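View pics/side0.png

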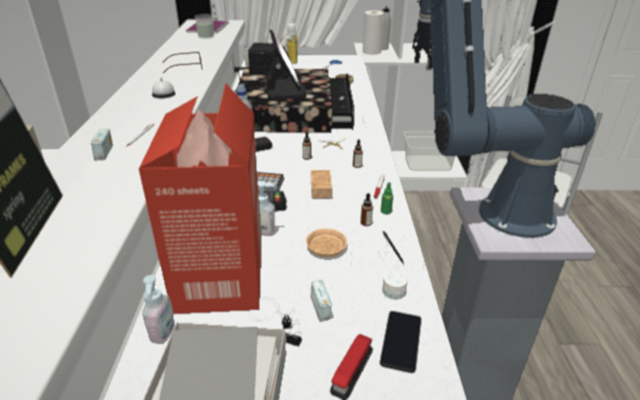

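The scene view shows the dish at (288,236), riser (352,193), pot (277,294), carton (216,265), an amber bottle at (343,228) and another at (382,160), with the green look-alike at (375,230). The side view shows all three amber bottles at (367,209), (306,147) and (357,152), the dish at (327,242), the riser at (321,184), the carton at (320,299) and the pot at (395,285). A second carton stands on the rear shelf at (102,143).

```bash
python3 - <<'E'
from h import *
def ld(n): 
    z=np.load(f'/tmp/{n}0.npz',allow_pickle=True); return {k:z[k][()] for k in z}
S=ld('side');C=ld('scene')
PS=cloud(S);PC=cloud(C)
for n,(u,v) in dict(dish=(327,245),riser=(321,180),b1=(367,212),b2=(306,150),b3=(357,155),green=(387,200),carton=(320,297),pot=(395,280),pump=(266,215),pen=(393,247),pump2=(158,320),shelfcarton=(102,143)).items():
    print('side',n,np.nanmedian(PS[v-2:v+3,u-2:u+3].reshape(-1,3),0).round(3))
for n,(u,v) in dict(dish=(288,239),riser=(350,190),b1=(343,232),b2=(382,164),green=(375,232),carton=(216,260),pot=(277,290),pump=(267,190)).items():
    print('scene',n,np.nanmedian(PC[v-2:v+3,u-2:u+3].reshape(-1,3),0).round(3))
# top-down height map from both
H=np.zeros((600,500))
P=np.r_[PS.reshape(-1,3),PC.reshape(-1,3)];P=P[np.isfinite(P).all(1)&(P[:,2]<.4)&(P[:,2]>-.02)]
I=np.r_[S['image'].reshape(-1,3),C['image'].reshape(-1,3)]
def topdown(P,I,z0):
    m=np.isfinite(P).all(1); P=P[m];I=I[m]
    r=((.7-P[:,1])*500).astype(int); c=((P[:,0]-.2)*700).astype(int)
E
```

```text
side dish [0.543 0.147 0.008]
side riser [ 0.555 -0.129  0.039]
side b1 [0.435 0.055 0.05 ]
side b2 [ 0.603 -0.332  0.036]
side b3 [ 0.436 -0.276  0.048]
side green [ 0.374 -0.003  0.049]
side carton [0.565 0.374 0.05 ]
side pot [0.397 0.317 0.045]
side pump [0.7   0.102 0.071]
side pen [0.375 0.152 0.008]
side pump2 [0.88  0.458 0.07 ]
side shelfcarton [1.072 0.101 0.271]
scene dish [0.541 0.144 0.005]
scene riser [ 0.558 -0.132  0.036]
scene b1 [0.423 0.052 0.044]
scene b2 [ 0.589 -0.334  0.043]
scene green [ 0.36  -0.005  0.05 ]
scene carton [0.56  0.355 0.046]
scene pot [0.385 0.31  0.042]
scene pump [0.686 0.096 0.078]
```

Call:
drive_tool --pt "0 0 0 0 0 8.59 1" --pt "0 0 0 0 0 8.59 1" --pt "0.024 -0.035 -0.006 0 0 0 1" --pt "0.024 -0.035 -0.006 0 0 0 1" --pt "0.024 -0.035 -0.006 0 0 0 1" --pt "0.024 -0.035 -0.006 0 0 0 1" --pt "0.024 -0.035 -0.006 0 0 0 1" --pt "0.024 -0.035 -0.006 0 0 0 1" --pt "0.024 -0.035 -0.006 0 0 0 1" --pt "0 0 0 0 0 0 1"

```text
t: 1.15
tcp_pos: [0.3545, -0.3476, 0.2878]
tool_rot: [1.0, 0.003, 0.0, -0.001]
force: [-0.7, -0.6, 0.1]
finger_gap: 1.002
gripper_force: 0.0
```

Call:
drive_tool --pt "0.024 -0.035 -0.006 0 0 0 1" --pt "0.024 -0.035 -0.006 0 0 0 1" --pt "0.024 -0.035 -0.006 0 0 0 1" --pt "0 0 0 0 0 0 1" --pt "0 0 0 0 0 0 1"

```text
t: 1.65
tcp_pos: [0.4248, -0.247, 0.3052]
tool_rot: [1.0, 0.001, -0.0, 0.0]
force: [0.4, -0.4, -0.2]
finger_gap: 1.002
gripper_force: 0.0
```

```bash
python3 - <<'E'
from h import *
s=manip.sense();print(s['t'],s['tcp_pos'],s['q'],R.from_quat(s['tool_rot']).as_matrix().round(3).tolist())
d=snap('wrist','w1.png');np.savez('/tmp/w1.npz',**d)
E
```

```text
1.65 [ 0.42476029 -0.24698228  0.30522388] [-7.54079243e-01  2.72476284e-01  1.68247446e+00 -8.67963535e-04
  1.18640525e+00  8.14892621e-01] [[1.0, 0.002, -0.0], [0.002, -1.0, -0.001], [-0.0, 0.001, -1.0]]
```

View pics/w1.png

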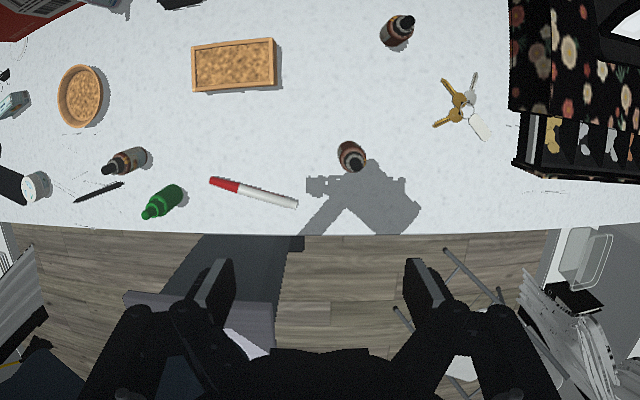

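The wrist view shows the riser at (233,65), the dish at (82,95), bottles at (398,30), (352,157) and (125,160), the green look-alike at (162,203), the pot at (36,186), the carton at (14,104), and a pen and marker lying on the counter.

```bash
cat >> h.py <<'E'
def load(f):
    z=np.load(f,allow_pickle=True); return {k:z[k][()] for k in z}
def comps(d,zmin=.012,box=(.3,.78,-.45,.5)):
    P=cloud(d); m=(P[...,2]>zmin)&(P[...,2]<.16)&(P[...,0]>box[0])&(P[...,0]<box[1])&(P[...,1]>box[2])&(P[...,1]<box[3])
    n,l,st,_=cv2.connectedComponentsWithStats(m.astype(np.uint8),connectivity=4)
    for i in range(1,n):
        if st[i,4]<40: continue
        q=P[l==i]; zt=np.percentile(q[:,2],97); t=q[q[:,2]>zt-.006]
        r=cv2.minAreaRect((t[:,:2]*1000).astype(np.float32))
        print('px',st[i,:2]+st[i,2:4]//2,'n',st[i,4],'ztop %.3f'%zt,'toprect c(%.1f %.1f) %.0fx%.0f a%.1f'%(*r[0],*r[1],r[2]),'median rgb',np.median(d['image'][l==i],0).astype(int))
    return P,l
E
python3 - <<'E'
from h import *
d=load('/tmp/w1.npz');P,l=comps(d)
c=P[(P[...,0]>.45)&(P[...,0]<.7)&(P[...,1]>-.3)&(P[...,1]<-.2)];print('counter z',np.nanmedian(c,0))
E
```

```text
px [59 21] n 2194 ztop 0.105 toprect c(711.7 212.5) 73x20 a70.6 median rgb [72 39 36]
px [175   4] n 164 ztop 0.032 toprect c(663.1 -33.2) 25x4 a81.1 median rgb [34 36 36]
px [397  30] n 792 ztop 0.098 toprect c(602.2 -346.2) 12x12 a84.7 median rgb [55 43 39]
px [233  64] n 4044 ztop 0.042 toprect c(557.1 -136.0) 63x111 a1.3 median rgb [178 139  93]
px [79 96] n 839 ztop 0.023 toprect c(546.7 144.5) 106x107 a58.3 median rgb [148 116  84]
px [ 12 105] n 461 ztop 0.047 toprect c(565.1 345.4) 27x61 a16.3 median rgb [83 91 92]
px [351 157] n 677 ztop 0.098 toprect c(434.4 -290.5) 12x13 a7.4 median rgb [76 63 55]
px [123 162] n 792 ztop 0.096 toprect c(435.4 36.3) 13x10 a41.5 median rgb [77 71 62]
px [ 33 187] n 581 ztop 0.043 toprect c(396.4 305.3) 51x53 a17.3 median rgb [119 130 125]
px [251 193] n 497 ztop 0.015 toprect c(376.7 -149.1) 126x12 a72.1 median rgb [189 194 191]
px [161 203] n 785 ztop 0.096 toprect c(372.3 -20.5) 12x12 a44.5 median rgb [41 72 49]
counter z [ 0.54893344 -0.24985658 -0.00186478]
```

Call:
drive_tool --pt "0 -0.04 0 0 0 0 1" --pt "0 -0.04 0 0 0 0 1" --pt "0 -0.04 0 0 0 0 1" --pt "0 -0.04 0 0 0 0 1" --pt "0 -0.04 0 0 0 0 1" --pt "0 -0.04 0 0 0 0 1" --pt "0 -0.04 0 0 0 0 1" --pt "0 -0.04 0 0 0 0 1" --pt "0 0 0 0 0 0 1" --pt "0 0 0 0 0 0 1"

```text
t: 2.7
tcp_pos: [0.4248, 0.0721, 0.305]
tool_rot: [1.0, 0.0, -0.0, 0.0]
force: [0.4, -0.1, -0.5]
finger_gap: 0.998
gripper_force: 0.0
```

```bash
python3 - <<'E'
from h import *
s=manip.sense();print(s['t'],s['tcp_pos'],s['q'])
d=snap('wrist','w2.png');np.savez('/tmp/w2.npz',**d);comps(d)
E
```

```text
2.7 [0.4247684  0.07209715 0.3050407 ] [-9.18187142e-02  1.81448443e-01  1.81225451e+00 -1.00700260e-03
  1.14824979e+00  1.47904838e+00]
px [59 27] n 1503 ztop 0.073 toprect c(674.2 489.9) 26x82 a85.0 median rgb [70 71 69]
px [498   3] n 64 ztop 0.016 toprect c(677.3 -196.4) 9x28 a13.3 median rgb [33 37 40]
px [595   6] n 180 ztop 0.030 toprect c(741.8 -429.0) 15x48 a18.5 median rgb [20 20 20]
px [263  72] n 1723 ztop 0.023 toprect c(547.3 144.9) 106x106 a38.4 median rgb [163 128  91]
px [104  40] n 60 ztop 0.041 toprect c(619.2 398.1) 2x9 a23.7 median rgb [52 55 54]
px [85 51] n 105 ztop 0.040 toprect c(615.4 432.0) 3x13 a74.5 median rgb [35 36 37]
px [468  72] n 3450 ztop 0.042 toprect c(557.0 -135.5) 63x111 a1.4 median rgb [171 130  83]
px [124  75] n 1155 ztop 0.048 toprect c(562.6 355.8) 27x79 a14.8 median rgb [127 151 145]
px [583  66] n 688 ztop 0.096 toprect c(601.6 -343.5) 11x10 a27.3 median rgb [59 50 39]
px [ 69 133] n 494 ztop 0.044 toprect c(489.8 486.7) 42x31 a65.1 median rgb [132  42  44]
px [344 156] n 667 ztop 0.098 toprect c(435.2 38.6) 12x12 a52.5 median rgb [75 65 57]
px [551 165] n 712 ztop 0.096 toprect c(434.5 -288.2) 9x11 a22.4 median rgb [64 50 42]
px [161 184] n 1173 ztop 0.043 toprect c(396.2 305.8) 52x52 a75.2 median rgb [203 214 212]
px [462 194] n 405 ztop 0.015 toprect c(376.1 -151.0) 131x13 a72.4 median rgb [183 190 185]
px [384 203] n 781 ztop 0.098 toprect c(373.3 -18.7) 11x11 a6.1 median rgb [32 66 39]
```

View pics/w2.png

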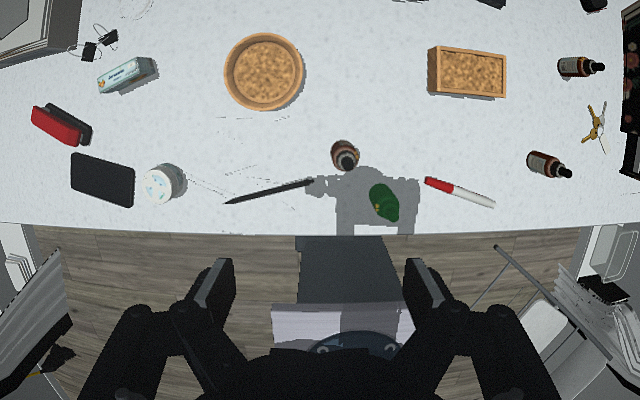

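The second wrist view shows the dish at (263,72), riser (468,72), near bottle (344,156), green bottle (384,203), carton (124,75) and pot (161,184). Dish to riser comes out at 281 mm, heights match the spec. I'll grip the near bottle first at yaw 60°, clear of the green one.

Call:
drive_tool --pt "0.01 0.0335 0 0 0 0 1" --pt "0 0 0 0 0 -7.5 1" --pt "0 0 0 0 0 -7.5 1" --pt "0 0 0 0 0 -7.5 1" --pt "0 0 0 0 0 -7.5 1" --pt "0 0 0 0 0 -7.5 1" --pt "0 0 0 0 0 -7.5 1" --pt "0 0 0 0 0 -7.5 1" --pt "0 0 0 0 0 -7.5 1" --pt "0 0 0 0 0 0 1"

```text
t: 3.75
tcp_pos: [0.4349, 0.0372, 0.3052]
tool_rot: [0.867, 0.498, -0.0, 0.0]
force: [-0.2, -0.4, -0.2]
finger_gap: 1.002
gripper_force: 0.0
```

Call:
drive_tool --pt "0 0 0.04 0 0 0 1" --pt "0 0 0.04 0 0 0 1" --pt "0 0 0.04 0 0 0 1" --pt "0 0 0.02 0 0 0 1" --pt "0 0 0 0 0 0 1" --pt "0 0 0 0 0 0 1"

```text
t: 4.35
tcp_pos: [0.4351, 0.0384, 0.1654]
tool_rot: [0.867, 0.499, -0.0, -0.0]
force: [-0.2, 0.2, 0.4]
finger_gap: 0.997
gripper_force: 0.0
```

```bash
cat >> h.py <<'E'
def st():
    s=manip.sense(); M=R.from_quat(s['tool_rot']).as_matrix(); y=np.degrees(np.arctan2(M[1,0],M[0,0]))
    print('t%.2f'%s['t'],'tcp',s['tcp_pos'].round(4),'yaw %.1f'%y,'tilt %.2f'%np.degrees(np.arccos(-M[2,2])),'gap %.3f gf %.1f'%(s['finger_gap'],s['gripper_force']),'F',s['force'].round(1)); return s,M
def go(x,y,z,yaw=None):
    s,M=st(); d=M.T@(np.array([x,y,z])-s['tcp_pos']); print('tool shift',d.round(4))
E
python3 - <<'E'
from h import *
go(.435,.0385,.048)
d=snap('wrist','w3.png');comps(d)
E
```

```text
t4.35 tcp [0.4351 0.0384 0.1654] yaw 59.8 tilt 0.01 gap 0.997 gf 0.0 F [-0.2  0.2  0.4]
tool shift [ 0.000e+00 -1.000e-04  1.174e-01]
px [139   5] n 331 ztop 0.042 toprect c(380.2 287.7) 5x29 a47.0 median rgb [84 87 86]
px [366  43] n 2539 ztop 0.023 toprect c(541.3 133.3) 80x106 a63.7 median rgb [160 124  85]
px [573  24] n 4935 ztop 0.147 toprect c(707.4 76.3) 18x69 a84.4 median rgb [74 77 81]
px [570 134] n 4684 ztop 0.032 toprect c(721.8 -45.7) 119x64 a3.4 median rgb [22 23 25]
px [588 213] n 3073 ztop 0.016 toprect c(732.2 -167.5) 102x106 a82.8 median rgb [64 63 48]
px [317 200] n 1803 ztop 0.098 toprect c(435.4 38.7) 12x13 a59.1 median rgb [62 49 45]
px [486 262] n 4772 ztop 0.042 toprect c(557.2 -135.2) 63x112 a1.8 median rgb [160 122  78]
px [291 283] n 1913 ztop 0.097 toprect c(373.8 -17.4) 11x13 a47.2 median rgb [28 61 35]
px [351 322] n 388 ztop 0.015 toprect c(384.2 -126.3) 85x11 a72.8 median rgb [156  45  45]
px [602 316] n 508 ztop 0.029 toprect c(755.1 -418.6) 62x49 a89.7 median rgb [23 24 25]
px [545 357] n 576 ztop 0.096 toprect c(600.8 -343.7) 12x8 a50.2 median rgb [65 55 46]
px [441 388] n 184 ztop 0.064 toprect c(445.0 -283.7) 6x19 a33.2 median rgb [49 27 22]
```

View pics/w3.png

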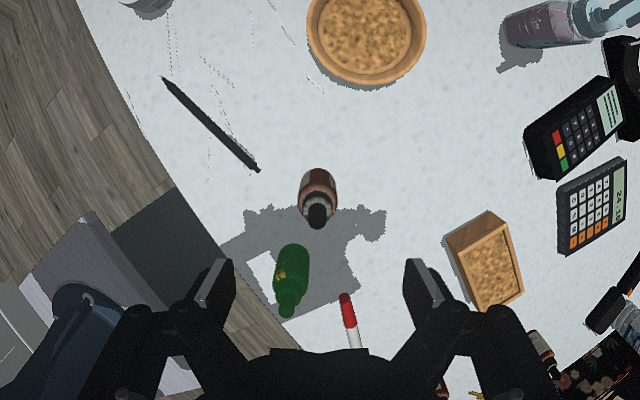

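The bottle's bulb sits at column 317, centred between the finger pads (225 and 410), and the green bottle stands clear. Descending and gripping.

Call:
drive_tool --pt "0 0 0.04 0 0 0 1" --pt "0 0 0.04 0 0 0 1" --pt "0 0 0.037 0 0 0 1" --pt "0 0 0 0 0 0 1" --pt "0 0 0 0 0 0 1" --pt "0 0 0 0 0 0 -0.1" --pt "0 0 0 0 0 0 -0.3" --pt "0 0 0 0 0 0 -0.5" --pt "0 0 0 0 0 0 -0.5" --pt "0 0 0 0 0 0 -0.5" --newtons 30

```text
t: 5.4
tcp_pos: [0.4352, 0.0394, 0.0497]
tool_rot: [0.866, 0.5, 0.001, 0.001]
force: [-0.8, 0.7, 10.3]
finger_gap: 0.363
gripper_force: 28.7
```

Call:
drive_tool --pt "0 0 0 0 0 0 -0.8" --pt "0 0 0 0 0 0 -0.8" --pt "0 0 0 0 0 0 -0.8"

```text
t: 5.7
tcp_pos: [0.4352, 0.0394, 0.0497]
tool_rot: [0.866, 0.5, 0.001, 0.001]
force: [-0.9, 1.0, 9.9]
finger_gap: 0.368
gripper_force: 28.7
```

Call:
drive_tool --pt "0 0 -0.02 0 0 0 -0.8" --pt "0 0 -0.025 0 0 0 -0.8" --pt "0 0 -0.025 0 0 0 -0.8" --pt "0.034 0.0088 0 0 0 0 -0.8" --pt "0.034 0.0088 0 0 0 0 -0.8" --pt "0.034 0.0088 0 0 0 0 -0.8" --pt "0.034 0.0088 0 0 0 0 -0.8" --pt "0.034 0.0088 0 0 0 0 -0.8" --pt "0 0 0 0 0 0 -0.8" --pt "0 0 0 0 0 0 -0.8"

```text
t: 6.7
tcp_pos: [0.5572, 0.165, 0.1182]
tool_rot: [0.866, 0.501, -0.0, -0.0]
force: [0.4, -0.7, -0.9]
finger_gap: 0.366
gripper_force: 30.4
```

```bash
python3 - <<'E'
from h import *
go(.5583,.1642,.0565)
d=snap('wrist','w4.png');comps(d)
E
```

```text
t6.70 tcp [0.5572 0.165  0.1182] yaw 60.1 tilt 0.05 gap 0.366 gf 30.4 F [ 0.4 -0.7 -0.9]
tool shift [-0.0001  0.0014  0.0617]
px [210  19] n 1629 ztop 0.047 toprect c(561.9 329.5) 22x46 a50.5 median rgb [115 134 130]
px [526 113] n 28226 ztop 0.158 toprect c(711.1 175.6) 7x111 a4.1 median rgb [75 61 59]
px [ 84 164] n 3019 ztop 0.043 toprect c(396.7 306.0) 54x53 a0.6 median rgb [181 202 200]
px [318 262] n 17073 ztop 0.159 toprect c(558.6 165.0) 27x100 a60.3 median rgb [37 31 30]
px [558 274] n 14689 ztop 0.149 toprect c(702.0 80.0) 25x47 a79.5 median rgb [82 87 90]
px [434 337] n 137 ztop 0.160 toprect c(594.4 137.7) 6x11 a7.6 median rgb [21 22 24]
px [431 385] n 422 ztop 0.041 toprect c(571.3 -104.3) 15x54 a11.7 median rgb [100  76  52]
px [565 394] n 104 ztop 0.028 toprect c(770.8 -398.5) 17x24 a0.9 median rgb [19 20 20]
```

View pics/w4.png

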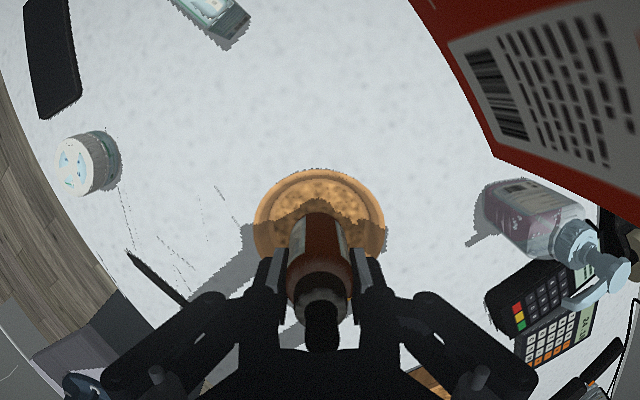

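The bottle hangs upright between the pads at (320,250) over the dish (320,215); red box and pump stay clear. Lowering it into its slot.

Call:
drive_tool --pt "0 0.0014 0.02 0 0 0 -0.8" --pt "0 0 0.02 0 0 0 -0.8" --pt "0 0 0.012 0 0 0 -0.8" --pt "0 0 0.006 0 0 0 -0.8" --pt "0 0 0.003 0 0 0 -0.8" --pt "0 0 0 0 0 0 -0.8" --pt "0 0 0 0 0 0 -0.8"

```text
t: 7.45
tcp_pos: [0.5594, 0.1639, 0.0579]
tool_rot: [0.866, 0.5, 0.001, 0.0]
force: [-1.1, 1.0, -1.0]
finger_gap: 0.363
gripper_force: 30.4
```

Call:
drive_tool --pt "0 0 0.0015 0 0 0 -0.8" --pt "0 0 0 0 0 0 -0.8" --pt "0 0 0 0 0 0 -0.2" --pt "0 0 0 0 0 0 0" --pt "0 0 0 0 0 0 0.1" --pt "0 0 0 0 0 0 0.1"

```text
t: 8.05
tcp_pos: [0.5591, 0.1639, 0.0559]
tool_rot: [0.866, 0.5, 0.0, 0.0]
force: [0.1, 0.2, 0.0]
finger_gap: 0.55
gripper_force: 0.0
```

Call:
drive_tool --pt "0 0 -0.02 0 0 0 0.1" --pt "0 0 -0.03 0 0 0 0.1" --pt "0 0 -0.04 0 0 0 0.1" --pt "0 0 -0.04 0 0 0 0.1" --pt "0 0 -0.04 0 0 0 0.3" --pt "0 0 0 0 0 0 1" --pt "0 0 0 0 0 0 1" --pt "0 0 0 0 0 0 1"

```text
t: 8.85
tcp_pos: [0.5578, 0.1638, 0.2246]
tool_rot: [0.866, 0.5, -0.001, -0.001]
force: [-0.5, -0.3, -0.2]
finger_gap: 1.001
gripper_force: 0.0
```

```bash
python3 - <<'E'
from h import *
st()
d=snap('wrist','w5.png');comps(d)
E
```

```text
t8.85 tcp [0.5578 0.1638 0.2246] yaw 60.0 tilt 0.16 gap 1.001 gf 0.0 F [-0.5 -0.3 -0.2]
px [129   2] n 64 ztop 0.034 toprect c(472.8 465.4) 3x18 a50.7 median rgb [74 31 33]
px [231  27] n 1921 ztop 0.048 toprect c(563.4 355.9) 27x79 a15.5 median rgb [158 177 177]
px [447  85] n 10887 ztop 0.157 toprect c(709.2 189.2) 2x138 a4.1 median rgb [79 41 39]
px [140 143] n 1816 ztop 0.043 toprect c(396.8 306.4) 53x53 a11.8 median rgb [203 213 210]
px [318 191] n 2376 ztop 0.023 toprect c(546.8 145.2) 106x105 a58.6 median rgb [122  97  72]
px [491 222] n 7210 ztop 0.149 toprect c(701.4 79.4) 23x46 a82.0 median rgb [90 95 98]
px [319 181] n 1192 ztop 0.104 toprect c(558.9 163.2) 12x12 a59.8 median rgb [72 55 46]
px [514 292] n 1728 ztop 0.016 toprect c(732.0 -166.8) 113x96 a89.9 median rgb [90 89 75]
px [400 334] n 709 ztop 0.042 toprect c(547.7 -97.3) 45x37 a2.5 median rgb [113  89  65]
px [270 343] n 461 ztop 0.058 toprect c(371.9 -4.8) 7x21 a86.1 median rgb [31 69 39]
px [544 362] n 89 ztop 0.029 toprect c(773.4 -415.8) 59x12 a89.5 median rgb [25 27 27]
px [472 390] n 305 ztop 0.056 toprect c(611.4 -335.3) 8x26 a52.3 median rgb [85 87 78]
```

Call:
drive_tool --pt "0 0 0 0 0 -7.5 1" --pt "0 0 0 0 0 -7.5 1" --pt "0 0 0 0 0 -7.5 1" --pt "0 0 0 0 0 -7.5 1" --pt "0 0 0 0 0 -7.5 1" --pt "0 0 0 0 0 -7.5 1" --pt "0 0 0 0 0 -7.5 1" --pt "0 0 0 0 0 -7.5 1" --pt "0 0 0 0 0 0 1"

```text
t: 9.8
tcp_pos: [0.558, 0.1638, 0.2239]
tool_rot: [0.5, 0.866, -0.001, -0.002]
force: [0.4, -0.1, -0.5]
finger_gap: 1.0
gripper_force: 0.0
```

Call:
drive_tool --pt "-0.0275 -0.0278 0 0 0 0 1" --pt "-0.0275 -0.0278 0 0 0 0 1" --pt "-0.0275 -0.0278 0 0 0 0 1" --pt "-0.0275 -0.0278 0 0 0 0 1" --pt "-0.0275 -0.0278 0 0 0 0 1" --pt "-0.0275 -0.0278 0 0 0 0 1" --pt "-0.0275 -0.0278 0 0 0 0 1" --pt "-0.0275 -0.0278 0 0 0 0 1" --pt "-0.0275 -0.0278 0 0 0 0 1" --pt "-0.0275 -0.0278 0 0 0 0 1"

```text
t: 10.8
tcp_pos: [0.4546, -0.2144, 0.2249]
tool_rot: [0.501, 0.865, 0.0, -0.001]
force: [0.7, -0.3, 0.5]
finger_gap: 0.996
gripper_force: 0.0
```

Call:
drive_tool --pt "-0.0275 -0.0278 0 0 0 0 1" --pt "-0.0275 -0.0278 0 0 0 0 1" --pt "0 0 0.02 0 0 0 1" --pt "0 0 0.02 0 0 0 1" --pt "0 0 0 0 0 0 1" --pt "0 0 0 0 0 0 1"

```text
t: 11.4
tcp_pos: [0.4347, -0.2883, 0.1851]
tool_rot: [0.501, 0.866, 0.0, -0.001]
force: [1.0, -0.1, 0.3]
finger_gap: 1.001
gripper_force: 0.0
```

```bash
python3 - <<'E'
from h import *
go(.4345,-.289,.048)
d=snap('wrist','w6.png');comps(d)
E
```

```text
t11.40 tcp [ 0.4347 -0.2883  0.1851] yaw 119.9 tilt 0.13 gap 1.001 gf 0.0 F [ 1.  -0.1  0.3]
tool shift [-0.0008 -0.0005  0.1371]
px [333  40] n 1102 ztop 0.015 toprect c(374.4 -156.6) 123x12 a73.3 median rgb [168 173 170]
px [626  61] n 1149 ztop 0.060 toprect c(689.4 71.0) 17x40 a31.9 median rgb [61 64 67]
px [495 121] n 6692 ztop 0.042 toprect c(557.0 -136.3) 64x110 a1.3 median rgb [154 116  73]
px [598 138] n 3141 ztop 0.032 toprect c(721.8 -47.7) 119x63 a3.7 median rgb [19 20 22]
px [317 193] n 1503 ztop 0.098 toprect c(433.7 -290.1) 12x13 a38.9 median rgb [61 54 50]
px [555 217] n 3483 ztop 0.016 toprect c(733.2 -168.5) 100x108 a81.7 median rgb [61 59 47]
px [459 367] n 467 ztop 0.029 toprect c(755.7 -424.9) 50x48 a89.8 median rgb [30 31 32]
```

Call:
drive_tool --pt "-0.001 -0.0018 0.04 0 0 0 1" --pt "0 0 0.04 0 0 0 1" --pt "0 0 0.035 0 0 0 1" --pt "0 0 0.02 0 0 0 1" --pt "0 0 0 0 0 0 1" --pt "0 0 0 0 0 0 -0.1" --pt "0 0 0 0 0 0 -0.3" --pt "0 0 0 0 0 0 -0.5" --pt "0 0 0 0 0 0 -0.8" --pt "0 0 0 0 0 0 -0.8"

```text
t: 12.45
tcp_pos: [0.4346, -0.2911, 0.0523]
tool_rot: [0.5, 0.866, -0.0, 0.001]
force: [-0.8, 0.6, 5.8]
finger_gap: 0.363
gripper_force: 29.2
```

Call:
drive_tool --pt "0 0 0 0 0 0 -0.8" --pt "0 0 0 0 0 0 -0.8"

```text
t: 12.65
tcp_pos: [0.4346, -0.2911, 0.0523]
tool_rot: [0.5, 0.866, -0.0, 0.001]
force: [0.0, 0.5, 5.6]
finger_gap: 0.364
gripper_force: 29.2
```

Call:
drive_tool --pt "0 0 -0.02 0 0 0 -0.8" --pt "0 0 -0.035 0 0 0 -0.8" --pt "0 0 -0.04 0 0 0 -0.8" --pt "0 0 -0.035 0 0 0 -0.8" --pt "0.0249 0.0263 0 0 0 0 -0.8" --pt "0.0249 0.0263 0 0 0 0 -0.8" --pt "0.0249 0.0263 0 0 0 0 -0.8" --pt "0.0249 0.0263 0 0 0 0 -0.8" --pt "0.0249 0.0263 0 0 0 0 -0.8" --pt "0.0249 0.0263 0 0 0 0 -0.8"

```text
t: 13.65
tcp_pos: [0.4961, -0.0807, 0.1814]
tool_rot: [0.5, 0.866, 0.0, 0.0]
force: [-0.3, -1.1, -0.8]
finger_gap: 0.363
gripper_force: 30.1
```

Call:
drive_tool --pt "0.0249 0.0263 0 0 0 0 -0.8" --pt "0.0249 0.0263 0 0 0 0 -0.8" --pt "0.0249 0.0263 0 0 0 0 -0.8" --pt "0.0249 0.0263 0 0 0 0 -0.8" --pt "0.0249 0.0263 0 0 0 0 -0.8" --pt "0.0249 0.0263 0 0 0 0 -0.8" --pt "0 0 0 0 0 0 -0.8" --pt "0 0 0 0 0 0 -0.8"

```text
t: 14.45
tcp_pos: [0.5575, 0.1268, 0.181]
tool_rot: [0.499, 0.867, -0.0, 0.0]
force: [0.0, -0.1, -1.0]
finger_gap: 0.366
gripper_force: 30.1
```

```bash
python3 - <<'E'
from h import *
go(.5583,.1252,.058)
d=snap('wrist','w7.png');comps(d)
E
```

```text
t14.45 tcp [0.5575 0.1268 0.181 ] yaw 120.1 tilt 0.03 gap 0.366 gf 30.1 F [ 0.  -0.1 -1. ]
tool shift [-1.70e-03 -1.00e-04  1.23e-01]
px [443  17] n 1078 ztop 0.047 toprect c(569.7 331.3) 26x28 a16.7 median rgb [114 145 137]
px [523   8] n 183 ztop 0.041 toprect c(652.2 406.1) 4x11 a5.9 median rgb [79 80 82]
px [601  25] n 2198 ztop 0.073 toprect c(744.3 485.3) 29x73 a84.7 median rgb [70 70 68]
px [537 203] n 27558 ztop 0.157 toprect c(705.9 244.2) 6x241 a4.3 median rgb [91 31 22]
px [319 174] n 4182 ztop 0.157 toprect c(550.8 137.0) 32x12 a33.1 median rgb [140 117  94]
px [342 158] n 1501 ztop 0.104 toprect c(558.0 163.3) 13x12 a64.4 median rgb [85 69 59]
px [105 222] n 1498 ztop 0.096 toprect c(373.2 -16.5) 10x13 a55.1 median rgb [39 74 46]
px [414 280] n 1152 ztop 0.070 toprect c(690.8 94.2) 32x11 a39.7 median rgb [103  96 103]
px [111 285] n 356 ztop 0.015 toprect c(375.9 -151.4) 134x12 a73.4 median rgb [193 197 193]
px [335 338] n 672 ztop 0.032 toprect c(675.7 -34.2) 58x29 a44.0 median rgb [27 28 30]
px [222 363] n 578 ztop 0.041 toprect c(574.1 -143.8) 96x24 a82.5 median rgb [185 141  90]
px [405 354] n 156 ztop 0.032 toprect c(771.4 -22.0) 17x20 a2.3 median rgb [25 25 27]
```

View pics/w7.png

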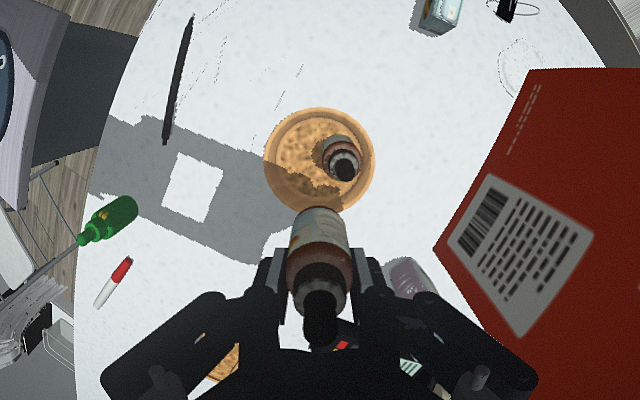

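The first bottle stands upright in the dish (340,158). The second hangs at (320,265), clear of the first and of the pump. Lowering it.

Call:
drive_tool --pt "-0.0017 0 0.03 0 0 0 -0.8" --pt "0 0 0.03 0 0 0 -0.8" --pt "0 0 0.03 0 0 0 -0.8" --pt "0 0 0.018 0 0 0 -0.8" --pt "0 0 0.008 0 0 0 -0.8" --pt "0 0 0.005 0 0 0 -0.8" --pt "0 0 0.0015 0 0 0 -0.8" --pt "0 0 0 0 0 0 -0.8" --pt "0 0 0 0 0 0 -0.8"

```text
t: 15.4
tcp_pos: [0.5594, 0.1246, 0.0593]
tool_rot: [0.5, 0.866, 0.0, 0.001]
force: [-0.7, -0.3, -0.8]
finger_gap: 0.364
gripper_force: 30.1
```

Call:
drive_tool --pt "0 0 0.0015 0 0 0 -0.8" --pt "0 0 0 0 0 0 -0.8" --pt "0 0 0 0 0 0 -0.2" --pt "0 0 0 0 0 0 0" --pt "0 0 0 0 0 0 0.1" --pt "0 0 0 0 0 0 0.1"

```text
t: 16.0
tcp_pos: [0.5587, 0.1247, 0.0567]
tool_rot: [0.5, 0.866, -0.0, -0.0]
force: [0.2, -0.6, -0.4]
finger_gap: 0.547
gripper_force: 0.0
```

Call:
drive_tool --pt "0 0 -0.02 0 0 0 0.1" --pt "0 0 -0.03 0 0 0 0.1" --pt "0 0 -0.04 0 0 0 0.1" --pt "0 0 -0.04 0 0 0 0.1" --pt "0 0 -0.04 0 0 0 0.3" --pt "0 0 0 0 0 0 1" --pt "0 0 0 0 0 0 1" --pt "0 0 0 0 0 0 1"

```text
t: 16.8
tcp_pos: [0.5576, 0.1246, 0.2255]
tool_rot: [0.5, 0.866, -0.001, -0.001]
force: [0.3, -0.2, -0.8]
finger_gap: 0.999
gripper_force: 0.0
```

```bash
python3 - <<'E'
from h import *
st()
d=snap('wrist','w8.png');comps(d,.03)
E
```

```text
t16.80 tcp [0.5576 0.1246 0.2255] yaw 120.0 tilt 0.17 gap 0.999 gf 0.0 F [ 0.3 -0.2 -0.8]
px [431  18] n 926 ztop 0.047 toprect c(567.8 337.0) 27x40 a16.3 median rgb [156 178 178]
px [584  25] n 1781 ztop 0.075 toprect c(741.4 486.8) 30x79 a85.4 median rgb [68 68 65]
px [517 186] n 18206 ztop 0.158 toprect c(705.8 242.1) 4x244 a4.2 median rgb [86 30 22]
px [331 166] n 2110 ztop 0.104 toprect c(558.4 144.8) 13x50 a0.3 median rgb [80 66 57]
px [123 208] n 988 ztop 0.097 toprect c(373.1 -16.7) 10x12 a61.8 median rgb [37 70 44]
px [402 274] n 640 ztop 0.085 toprect c(687.0 72.9) 8x24 a36.0 median rgb [103  97 104]
px [242 327] n 1080 ztop 0.042 toprect c(566.6 -116.4) 43x75 a1.9 median rgb [178 137  90]
px [359 334] n 2167 ztop 0.032 toprect c(722.9 -46.7) 117x61 a3.5 median rgb [48 50 52]
px [408 320] n 124 ztop 0.147 toprect c(681.7 73.4) 7x14 a56.9 median rgb [124 140 146]
```

Call:
drive_tool --pt "0 0 0 0 0 -7.5 1" --pt "0 0 0 0 0 -7.5 1" --pt "0 0 0 0 0 -7.5 1" --pt "0 0 0 0 0 -7.5 1" --pt "0 0 0 0 0 -7.5 1" --pt "0 0 0 0 0 -7.5 1" --pt "0 0 0 0 0 -7.5 1" --pt "0 0 0 0 0 -7.5 1" --pt "0 0 0 0 0 0 1"

```text
t: 17.75
tcp_pos: [0.5578, 0.1246, 0.225]
tool_rot: [0.0, 1.0, -0.0, -0.002]
force: [0.3, 0.6, 0.3]
finger_gap: 1.002
gripper_force: 0.0
```

Call:
drive_tool --pt "-0.0037 -0.039 0 0 0 0 1" --pt "-0.0037 -0.039 0 0 0 0 1" --pt "-0.0037 -0.039 0 0 0 0 1" --pt "-0.0037 -0.039 0 0 0 0 1" --pt "-0.0037 -0.039 0 0 0 0 1" --pt "-0.0037 -0.039 0 0 0 0 1" --pt "-0.0037 -0.039 0 0 0 0 1" --pt "-0.0037 -0.039 0 0 0 0 1" --pt "-0.0037 -0.039 0 0 0 0 1" --pt "-0.0037 -0.039 0 0 0 0 1"

```text
t: 18.75
tcp_pos: [0.5952, -0.2667, 0.2253]
tool_rot: [0.002, 1.0, 0.001, -0.001]
force: [0.9, 0.2, 0.8]
finger_gap: 1.001
gripper_force: 0.0
```

Call:
drive_tool --pt "-0.0037 -0.039 0 0 0 0 1" --pt "-0.0037 -0.039 0 0 0 0 1" --pt "0 0 0.02 0 0 0 1" --pt "0 0 0.02 0 0 0 1" --pt "0 0 0 0 0 0 1" --pt "0 0 0 0 0 0 1"

```text
t: 19.35
tcp_pos: [0.6027, -0.3429, 0.1856]
tool_rot: [0.001, 1.0, 0.001, -0.001]
force: [0.4, -0.3, -0.1]
finger_gap: 1.001
gripper_force: 0.0
```

```bash
python3 - <<'E'
from h import *
go(.6015,-.345,.048)
d=snap('wrist','w9.png');comps(d,.012)
E
```

```text
t19.35 tcp [ 0.6027 -0.3429  0.1856] yaw 179.9 tilt 0.16 gap 1.001 gf 0.0 F [ 0.4 -0.3 -0.1]
tool shift [ 0.0009 -0.0023  0.1376]
px [528   6] n 91 ztop 0.015 toprect c(390.7 -108.0) 30x10 a83.1 median rgb [149  20  20]
px [600  11] n 966 ztop 0.081 toprect c(371.0 -7.1) 13x50 a19.8 median rgb [11 46 19]
px [510 145] n 5498 ztop 0.042 toprect c(556.7 -136.1) 62x112 a1.4 median rgb [178 136  87]
px [630 155] n 691 ztop 0.043 toprect c(560.7 112.1) 30x10 a13.3 median rgb [77 76 70]
px [315 191] n 1499 ztop 0.098 toprect c(601.9 -347.0) 13x13 a87.8 median rgb [58 50 47]
px [536 269] n 3271 ztop 0.032 toprect c(722.0 -48.0) 119x64 a3.2 median rgb [28 30 32]
px [608 283] n 3395 ztop 0.124 toprect c(740.7 102.3) 89x21 a40.0 median rgb [77 84 87]
px [466 277] n 3060 ztop 0.016 toprect c(726.8 -167.4) 99x94 a82.5 median rgb [91 89 67]
px [258 305] n 1721 ztop 0.029 toprect c(754.6 -418.7) 62x51 a89.9 median rgb [44 45 45]
```

View pics/w9.png

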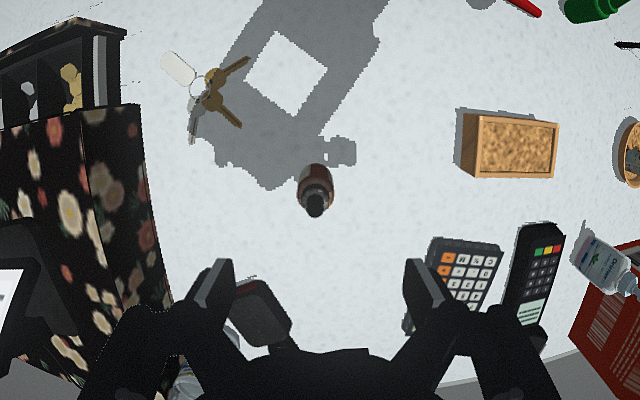

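The bottle is at (315,195) between the pads; the flowered box lies at the left (columns <165), so I check its clearance to the left finger.

```bash
python3 - <<'E'
from h import *
d=snap('wrist');P=cloud(d)
m=(P[...,2]>.02)&(P[...,2]<.3)&(P[...,0]>.5)&(P[...,0]<.7)&(P[...,1]<-.42)&(P[...,1]>-.7)
print(m.sum(),P[m].max(0),np.percentile(P[m][:,1],[95,99,100]))
E
```

```text
28123 [ 0.69999757 -0.53859839  0.2458599 ] [-0.54077478 -0.54023944 -0.53859839]
```

Call:
drive_tool --pt "0.0008 -0.004 0 0 0 0 0.7" --pt "0 0 0 0 0 0 0.5"

```text
t: 19.65
tcp_pos: [0.6028, -0.348, 0.188]
tool_rot: [0.0, 1.0, -0.001, 0.001]
force: [0.1, 0.1, 0.1]
finger_gap: 0.748
gripper_force: 0.0
```

Call:
drive_tool --pt "0 0.001 0.04 0 0 0 0.8" --pt "0 0 0.04 0 0 0 0.8" --pt "0 0 0.036 0 0 0 0.8" --pt "0 0 0.02 0 0 0 0.8" --pt "0 0 0 0 0 0 0.8" --pt "0 0 0 0 0 0 -0.1" --pt "0 0 0 0 0 0 -0.3" --pt "0 0 0 0 0 0 -0.5" --pt "0 0 0 0 0 0 -0.8" --pt "0 0 0 0 0 0 -0.8"

```text
t: 20.65
tcp_pos: [0.6035, -0.3471, 0.0531]
tool_rot: [0.0, 1.0, -0.001, 0.002]
force: [-0.4, 1.0, 7.4]
finger_gap: 0.363
gripper_force: 29.7
```

Call:
drive_tool --pt "0 0 0 0 0 0 -0.8" --pt "0 0 0 0 0 0 -0.8"

```text
t: 20.85
tcp_pos: [0.6035, -0.3471, 0.0531]
tool_rot: [0.0, 1.0, -0.001, 0.002]
force: [-0.4, 1.5, 6.7]
finger_gap: 0.368
gripper_force: 29.7
```

Call:
drive_tool --pt "0 0 -0.02 0 0 0 -0.8" --pt "0 0 -0.035 0 0 0 -0.8" --pt "0 0 -0.04 0 0 0 -0.8" --pt "0 0 -0.035 0 0 0 -0.8" --pt "0.0061 0.0378 0 0 0 0 -0.8" --pt "0.0061 0.0378 0 0 0 0 -0.8" --pt "0.0061 0.0378 0 0 0 0 -0.8" --pt "0.0061 0.0378 0 0 0 0 -0.8" --pt "0.0061 0.0378 0 0 0 0 -0.8" --pt "0.0061 0.0378 0 0 0 0 -0.8"

```text
t: 21.85
tcp_pos: [0.5652, -0.1182, 0.1812]
tool_rot: [0.0, 1.0, -0.0, 0.0]
force: [1.3, 0.5, -0.7]
finger_gap: 0.366
gripper_force: 30.0
```

Call:
drive_tool --pt "0.0061 0.0378 0 0 0 0 -0.8" --pt "0.0061 0.0378 0 0 0 0 -0.8" --pt "0.0061 0.0378 0 0 0 0 -0.8" --pt "0.0061 0.0378 0 0 0 0 -0.8" --pt "0.0061 0.0378 0 0 0 0 -0.8" --pt "0.0061 0.0378 0 0 0 0 -0.8" --pt "0.0061 0.0378 0 0 0 0 -0.8" --pt "0 0 0 0 0 0 -0.8" --pt "0 0 0 0 0 0 -0.8"

```text
t: 22.75
tcp_pos: [0.5229, 0.1457, 0.1811]
tool_rot: [-0.001, 1.0, -0.0, 0.0]
force: [0.0, 0.1, -1.2]
finger_gap: 0.36
gripper_force: 30.1
```

```bash
python3 - <<'E'
from h import *
go(.5245,.1447,.059)
d=snap('scene','s1.png');cv2.imwrite('pics/s1c.png',cv2.resize(d['image'][150:290,200:420,::-1],None,fx=3,fy=3))
E
```

```text
t22.75 tcp [0.5229 0.1457 0.1811] yaw -179.9 tilt 0.05 gap 0.360 gf 30.1 F [ 0.   0.1 -1.2]
tool shift [-0.0016 -0.001   0.1221]
```

View pics/s1c.png

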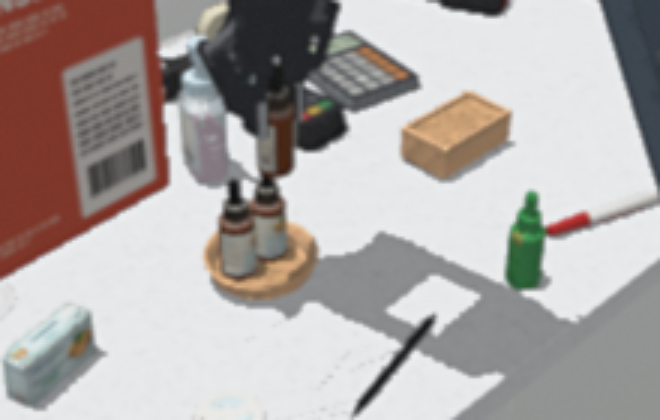

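Both placed bottles stand upright in the dish (crop (238,240) and (268,225)); the third hangs upright above it. Lowering.

Call:
drive_tool --pt "-0.001 -0.001 0.03 0 0 0 -0.8" --pt "0 0 0.03 0 0 0 -0.8" --pt "0 0 0.03 0 0 0 -0.8" --pt "0 0 0.018 0 0 0 -0.8" --pt "0 0 0.007 0 0 0 -0.8" --pt "0 0 0.005 0 0 0 -0.8" --pt "0 0 0.0015 0 0 0 -0.8" --pt "0 0 0 0 0 0 -0.8" --pt "0 0 0 0 0 0 -0.8"

```text
t: 23.7
tcp_pos: [0.5247, 0.144, 0.0602]
tool_rot: [0.0, 1.0, 0.0, 0.001]
force: [-0.3, 0.3, -0.2]
finger_gap: 0.372
gripper_force: 30.1
```

Call:
drive_tool --pt "0 0 0.0015 0 0 0 -0.8" --pt "0 0 0 0 0 0 -0.8" --pt "0 0 0 0 0 0 -0.2" --pt "0 0 0 0 0 0 0" --pt "0 0 0 0 0 0 0.1" --pt "0 0 0 0 0 0 0.1"

```text
t: 24.3
tcp_pos: [0.524, 0.1441, 0.0577]
tool_rot: [-0.0, 1.0, -0.0, -0.0]
force: [-1.1, -0.5, -0.5]
finger_gap: 0.551
gripper_force: 0.0
```

Call:
drive_tool --pt "0 0 -0.02 0 0 0 0.1" --pt "0 0 -0.03 0 0 0 0.1" --pt "0 0 -0.04 0 0 0 0.1" --pt "0 0 -0.04 0 0 0 0.1" --pt "0 0 -0.04 0 0 0 0.3" --pt "0 0 0 0 0 0 1" --pt "0 0 0 0 0 0 1" --pt "0 0 0 0 0 0 1"

```text
t: 25.1
tcp_pos: [0.5229, 0.144, 0.2266]
tool_rot: [0.0, 1.0, -0.0, -0.001]
force: [-0.1, -0.2, -1.2]
finger_gap: 1.002
gripper_force: 0.0
```

```bash
python3 - <<'E'
from h import *
st()
d=snap('wrist','w10.png');comps(d,.085,(.45,.62,.05,.25))
d=snap('scene');comps(d,.085,(.45,.62,.05,.25))
E
```

```text
t25.10 tcp [0.5229 0.144  0.2266] yaw 180.0 tilt 0.17 gap 1.002 gf 0.0 F [-0.1 -0.2 -1.2]
px [321 195] n 225 ztop 0.106 toprect c(523.3 144.8) 12x11 a89.8 median rgb [29 28 27]
px [300 231] n 219 ztop 0.105 toprect c(558.2 125.5) 12x12 a2.1 median rgb [33 34 33]
px [341 231] n 220 ztop 0.105 toprect c(557.9 163.0) 13x12 a40.6 median rgb [32 32 32]
```

View pics/w10.png

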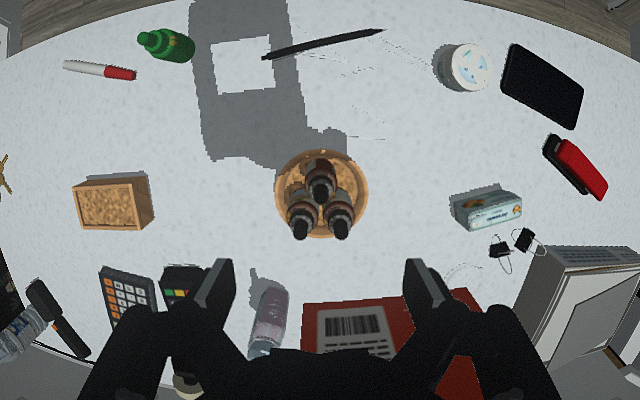

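All three bottles stand upright in the dish in a triangle (bulbs at (321,195), (300,231), (341,231)), radii about 22 mm. Next the carton at (487,208), yaw ≈ 15°, gripped at tool yaw 105°.

Call:
drive_tool --pt "-0.0067 0.0353 0 0 0 0 0.4" --pt "-0.0067 0.0353 0 0 0 0 0.4" --pt "-0.0067 0.0353 0 0 0 0 0.4" --pt "-0.0067 0.0353 0 0 0 0 0.4" --pt "-0.0067 0.0353 0 0 0 0 0.4" --pt "-0.0067 0.0353 0 0 0 0 0.4" --pt "0 0 0 0 0 8.3 0.4" --pt "0 0 0 0 0 8.3 0.4" --pt "0 0 0 0 0 8.3 0.4" --pt "0 0 0 0 0 8.3 0.4"

```text
t: 26.2
tcp_pos: [0.5634, 0.3557, 0.2255]
tool_rot: [0.288, 0.958, -0.001, -0.002]
force: [-0.3, -0.3, -0.3]
finger_gap: 0.697
gripper_force: 0.0
```

Call:
drive_tool --pt "0 0 0 0 0 8.3 0.4" --pt "0 0 0 0 0 8.3 0.4" --pt "0 0 0 0 0 8.3 0.4" --pt "0 0 0 0 0 8.3 0.4" --pt "0 0 0 0 0 8.3 0.4" --pt "0 0 0.04 0 0 0 0.4" --pt "0 0 0.04 0 0 0 0.4" --pt "0 0 0 0 0 0 0.4" --pt "0 0 0 0 0 0 0.4"

```text
t: 27.1
tcp_pos: [0.5635, 0.3555, 0.1462]
tool_rot: [0.607, 0.795, -0.002, -0.001]
force: [0.0, -0.3, -0.2]
finger_gap: 0.702
gripper_force: 0.0
```

```bash
python3 - <<'E'
from h import *
go(.563,.356,.026)
d=snap('wrist','w11.png');comps(d,.012,(.48,.7,.25,.5))
E
```

```text
t27.10 tcp [0.5635 0.3555 0.1462] yaw 105.3 tilt 0.22 gap 0.702 gf 0.0 F [ 0.  -0.3 -0.2]
tool shift [7.000e-04 1.000e-04 1.202e-01]
px [278  27] n 1779 ztop 0.045 toprect c(491.3 487.8) 41x28 a62.7 median rgb [145  33  35]
px [490  84] n 2834 ztop 0.074 toprect c(666.4 489.3) 22x67 a89.1 median rgb [77 76 73]
px [421  93] n 41 ztop 0.038 toprect c(619.2 464.9) 6x2 a35.0 median rgb [149 154 154]
px [434 101] n 53 ztop 0.042 toprect c(628.0 464.6) 3x11 a57.6 median rgb [146 153 154]
px [415 108] n 128 ztop 0.020 toprect c(622.0 452.2) 6x32 a68.1 median rgb [33 35 36]
px [411 116] n 273 ztop 0.041 toprect c(615.2 433.5) 5x15 a71.3 median rgb [36 37 39]
px [320 197] n 3467 ztop 0.048 toprect c(563.3 357.6) 27x79 a14.3 median rgb [122 137 129]
px [408 164] n 209 ztop 0.041 toprect c(619.4 401.6) 4x12 a9.1 median rgb [38 39 40]
px [428 164] n 179 ztop 0.041 toprect c(652.0 406.8) 5x12 a9.7 median rgb [135 141 141]
px [491 283] n 4993 ztop 0.157 toprect c(697.7 350.5) 4x29 a0.1 median rgb [82 27 19]
px [243 281] n 887 ztop 0.159 toprect c(533.7 348.4) 14x23 a52.9 median rgb [32 33 35]
px [396 281] n 895 ztop 0.159 toprect c(599.7 364.2) 14x24 a14.9 median rgb [38 39 41]
```

View pics/w11.png

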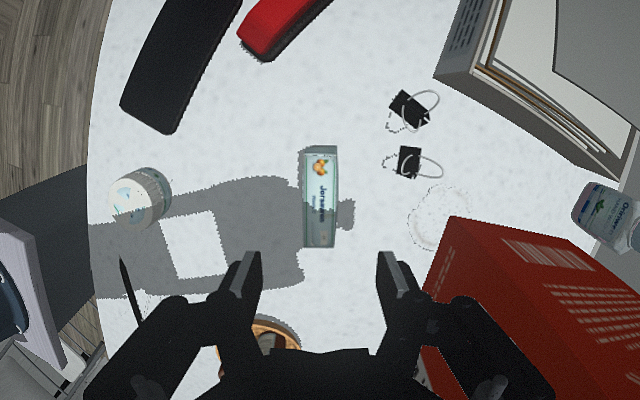

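The carton (320,197) lies centred and square between the pads (245 and 392), clear of the clips. Descending.

Call:
drive_tool --pt "0.001 0 0.04 0 0 0 0.4" --pt "0 0 0.04 0 0 0 0.4" --pt "0 0 0.03 0 0 0 0.4" --pt "0 0 0.01 0 0 0 0.4" --pt "0 0 0 0 0 0 0.2" --pt "0 0 0 0 0 0 -0.1" --pt "0 0 0 0 0 0 -0.3" --pt "0 0 0 0 0 0 -0.5" --pt "0 0 0 0 0 0 -0.8" --pt "0 0 0 0 0 0 -0.8" --newtons 25

```text
t: 28.15
tcp_pos: [0.5658, 0.3576, 0.0306]
tool_rot: [0.607, 0.795, 0.002, 0.001]
force: [0.5, 1.1, 6.9]
finger_gap: 0.358
gripper_force: 27.0
```

Call:
drive_tool --pt "0 0 0 0 0 0 -0.8" --pt "0 0 0 0 0 0 -0.8"

```text
t: 28.35
tcp_pos: [0.5658, 0.3576, 0.0306]
tool_rot: [0.607, 0.795, 0.002, 0.001]
force: [0.2, -0.9, 7.7]
finger_gap: 0.355
gripper_force: 27.0
```

Call:
drive_tool --pt "0 0 -0.02 0 0 0 -0.8" --pt "0 0 -0.04 0 0 0 -0.8" --pt "0 0 -0.04 0 0 0 -0.8" --pt "0 0 -0.04 0 0 0 -0.8" --pt "0 0 0 0 0 6.85 -0.8" --pt "0 0 0 0 0 6.85 -0.8" --pt "-0.038 -0.0017 0 0 0 0 -0.8" --pt "-0.038 -0.0017 0 0 0 0 -0.8" --pt "-0.038 -0.0017 0 0 0 0 -0.8" --pt "-0.038 -0.0017 0 0 0 0 -0.8"

```text
t: 29.35
tcp_pos: [0.5613, 0.2035, 0.1686]
tool_rot: [0.697, 0.717, 0.001, 0.0]
force: [0.3, -0.2, -0.4]
finger_gap: 0.351
gripper_force: 26.1
```

Call:
drive_tool --pt "-0.038 -0.0017 0 0 0 0 -0.8" --pt "-0.038 -0.0017 0 0 0 0 -0.8" --pt "-0.038 -0.0017 0 0 0 0 -0.8" --pt "-0.038 -0.0017 0 0 0 0 -0.8" --pt "-0.038 -0.0017 0 0 0 0 -0.8" --pt "-0.038 -0.0017 0 0 0 0 -0.8" --pt "-0.038 -0.0017 0 0 0 0 -0.8" --pt "-0.038 -0.0017 0 0 0 0 -0.8" --pt "-0.038 -0.0017 0 0 0 0 -0.8" --pt "0 0 0 0 0 0 -0.8"

```text
t: 30.35
tcp_pos: [0.5567, -0.1428, 0.1689]
tool_rot: [0.699, 0.715, 0.0, 0.002]
force: [-0.2, 0.3, -0.5]
finger_gap: 0.359
gripper_force: 26.1
```

Call:
drive_tool --pt "0 0 0.02 0 0 0 -0.8" --pt "0 0 0 0 0 0 -0.8" --pt "0 0 0 0 0 0 -0.8"

```text
t: 30.65
tcp_pos: [0.5553, -0.1369, 0.148]
tool_rot: [0.697, 0.717, -0.0, -0.0]
force: [-0.1, 0.9, -0.3]
finger_gap: 0.353
gripper_force: 26.1
```

```bash
python3 - <<'E'
from h import *
go(.557,-.1358,.0686)
d=snap('wrist','w12.png');P=cloud(d);m=(P[...,2]>.1)&(P[...,2]<.155)&(abs(P[...,0]-.557)<.03)&(P[...,1]<-.05)
print(m.sum());
comps(d,.012,(.48,.7,-.25,.2))
E
```

```text
t30.65 tcp [ 0.5553 -0.1369  0.148 ] yaw 91.6 tilt 0.06 gap 0.353 gf 26.1 F [-0.1  0.9 -0.3]
tool shift [0.001  0.0018 0.0794]
2266
px [466 104] n 3477 ztop 0.032 toprect c(681.1 -49.0) 38x63 a0.4 median rgb [30 31 34]
px [331 220] n 7422 ztop 0.158 toprect c(565.9 -118.8) 23x60 a28.5 median rgb [126 122  95]
px [453 219] n 1602 ztop 0.016 toprect c(687.7 -162.1) 101x25 a89.7 median rgb [54 57 59]
px [272 276] n 596 ztop 0.160 toprect c(539.4 -135.4) 13x22 a41.1 median rgb [38 39 42]
```

View pics/w12.png

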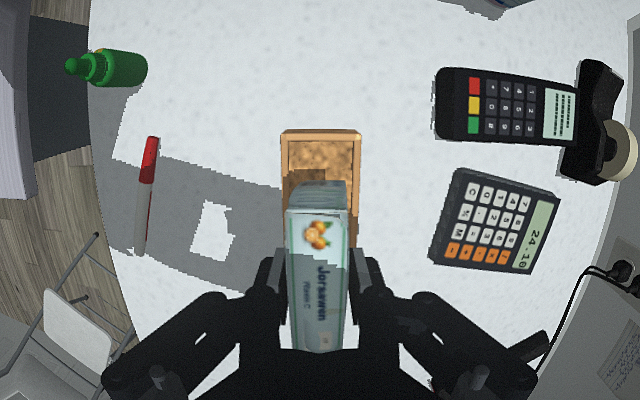

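The carton is held level and square with the riser, centred over the seat (321,220). Lowering it into the seat.

Call:
drive_tool --pt "0.001 0.0015 0.02 0 0 0 -0.8" --pt "0 0 0.025 0 0 0 -0.8" --pt "0 0 0.018 0 0 0 -0.8" --pt "0 0 0.008 0 0 0 -0.8" --pt "0 0 0.005 0 0 0 -0.8" --pt "0 0 0.002 0 0 0 -0.8" --pt "0 0 0 0 0 0 -0.8" --pt "0 0 0 0 0 0 -0.8"

```text
t: 31.5
tcp_pos: [0.5577, -0.1367, 0.0706]
tool_rot: [0.697, 0.717, 0.0, 0.001]
force: [0.4, -0.1, 0.5]
finger_gap: 0.354
gripper_force: 26.1
```

Call:
drive_tool --pt "0 0 0.0015 0 0 0 -0.8" --pt "0 0 0 0 0 0 -0.8" --pt "0 0 0 0 0 0 -0.25" --pt "0 0 0 0 0 0 -0.1" --pt "0 0 0 0 0 0 0.2" --pt "0 0 0 0 0 0 0.3"

```text
t: 32.1
tcp_pos: [0.5572, -0.1366, 0.0684]
tool_rot: [0.697, 0.717, 0.0, 0.0]
force: [-0.1, 0.9, 0.2]
finger_gap: 0.647
gripper_force: 0.0
```

Call:
drive_tool --pt "0 0 -0.02 0 0 0 0.3" --pt "0 0 -0.03 0 0 0 0.3" --pt "0 0 -0.04 0 0 0 0.3" --pt "0 0 -0.04 0 0 0 1" --pt "0 0 -0.03 0 0 0 1" --pt "0 0 0 0 0 0 1" --pt "0 0 0 0 0 0 1"

```text
t: 32.8
tcp_pos: [0.5571, -0.1365, 0.2288]
tool_rot: [0.697, 0.717, 0.0, 0.001]
force: [0.4, -0.1, -0.3]
finger_gap: 1.0
gripper_force: 0.0
```

```bash
python3 - <<'E'
from h import *
st()
d=snap('wrist','w13.png');comps(d,.05,(.48,.65,-.25,.2));P=cloud(d)
np.savez('/tmp/w13.npz',**d)
comps(d,.03,(.48,.65,-.25,-.05))
E
```

```text
t32.80 tcp [ 0.5571 -0.1365  0.2288] yaw 91.6 tilt 0.07 gap 1.000 gf 0.0 F [ 0.4 -0.1 -0.3]
px [318 184] n 2504 ztop 0.086 toprect c(556.8 -135.2) 27x78 a2.3 median rgb [132 151 148]
px [318 175] n 5945 ztop 0.085 toprect c(556.8 -135.2) 27x78 a2.4 median rgb [151 129  99]
```

View pics/w13.png

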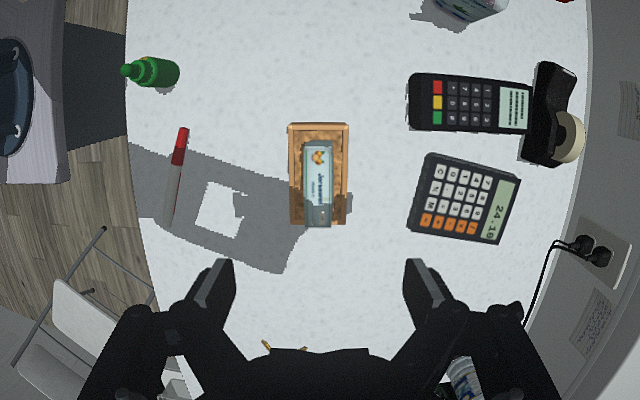

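The carton stands in the riser's seat (318,184), centred within 1 mm and square with the riser. Now the pot.

Call:
drive_tool --pt "0.0372 -0.01235 0 0 0 0 1" --pt "0.0372 -0.01235 0 0 0 0 1" --pt "0.0372 -0.01235 0 0 0 0 1" --pt "0.0372 -0.01235 0 0 0 0 1" --pt "0.0372 -0.01235 0 0 0 0 1" --pt "0.0372 -0.01235 0 0 0 0 1" --pt "0.0372 -0.01235 0 0 0 0 1" --pt "0.0372 -0.01235 0 0 0 0 1" --pt "0.0372 -0.01235 0 0 0 0 1" --pt "0.0372 -0.01235 0 0 0 0 1"

```text
t: 33.85
tcp_pos: [0.4214, 0.2328, 0.2265]
tool_rot: [0.697, 0.717, -0.002, -0.001]
force: [0.2, 0.5, -1.1]
finger_gap: 0.999
gripper_force: 0.0
```

Call:
drive_tool --pt "0.0372 -0.01235 0 0 0 0 1" --pt "0.0372 -0.01235 0 0 0 0 1" --pt "0 0 0.04 0 0 0 1" --pt "0 0 0.04 0 0 0 1" --pt "0 0 0 0 0 0 1" --pt "0 0 0 0 0 0 1"

```text
t: 34.45
tcp_pos: [0.3955, 0.305, 0.147]
tool_rot: [0.697, 0.717, -0.002, -0.001]
force: [0.8, -1.2, -0.0]
finger_gap: 1.001
gripper_force: 0.0
```

```bash
python3 - <<'E'
from h import *
d=snap('wrist','w14.png');comps(d,.012,(.3,.5,.2,.4))
go(.3965,.3059,.020)
E
```

```text
px [319 195] n 3679 ztop 0.043 toprect c(395.9 307.4) 52x52 a3.7 median rgb [195 218 217]
px [216 282] n 630 ztop 0.160 toprect c(352.2 305.1) 14x23 a40.3 median rgb [24 25 27]
px [421 283] n 644 ztop 0.160 toprect c(440.7 307.1) 23x14 a56.4 median rgb [39 41 42]
t34.50 tcp [0.3968 0.3054 0.1484] yaw 91.6 tilt 0.05 gap 0.999 gf 0.0 F [-0.1  0.1  0.2]
tool shift [ 6.000e-04 -1.000e-04  1.284e-01]
```

Call:
drive_tool --pt "0.001 0 0.04 0 0 0 1" --pt "0 0 0.04 0 0 0 1" --pt "0 0 0.035 0 0 0 1" --pt "0 0 0.012 0 0 0 1" --pt "0 0 0 0 0 0 0.7" --pt "0 0 0 0 0 0 0.3" --pt "0 0 0 0 0 0 0" --pt "0 0 0 0 0 0 -0.3" --pt "0 0 0 0 0 0 -0.3" --pt "0 0 0 0 0 0 -0.3" --newtons 30

```text
t: 35.5
tcp_pos: [0.3979, 0.3071, 0.0233]
tool_rot: [0.697, 0.717, 0.002, 0.001]
force: [0.0, -0.4, 7.6]
finger_gap: 0.619
gripper_force: 32.0
```

Call:
drive_tool --pt "0 0 0 0 0 0 -0.3" --pt "0 0 0 0 0 0 -0.3"

```text
t: 35.7
tcp_pos: [0.3979, 0.3071, 0.0233]
tool_rot: [0.697, 0.717, 0.002, 0.001]
force: [0.5, -0.7, 7.6]
finger_gap: 0.623
gripper_force: 32.0
```

Call:
drive_tool --pt "0 0 -0.02 0 0 0 -0.3" --pt "0 0 -0.035 0 0 0 -0.3" --pt "0 0 -0.04 0 0 0 -0.3" --pt "0 0 -0.04 0 0 0 -0.3" --pt "0 0 0 0 0 0 -0.3" --pt "-0.0307 0.0146 0 0 0 0 -0.3" --pt "-0.0307 0.0146 0 0 0 0 -0.3" --pt "-0.0307 0.0146 0 0 0 0 -0.3" --pt "-0.0307 0.0146 0 0 0 0 -0.3" --pt "-0.0307 0.0146 0 0 0 0 -0.3"

```text
t: 36.7
tcp_pos: [0.4738, 0.1539, 0.1562]
tool_rot: [0.697, 0.717, -0.0, -0.0]
force: [0.3, -0.6, -0.0]
finger_gap: 0.619
gripper_force: 31.9
```

Call:
drive_tool --pt "-0.0307 0.0146 0 0 0 0 -0.3" --pt "-0.0307 0.0146 0 0 0 0 -0.3" --pt "-0.0307 0.0146 0 0 0 0 -0.3" --pt "-0.0307 0.0146 0 0 0 0 -0.3" --pt "-0.0307 0.0146 0 0 0 0 -0.3" --pt "0 0 0 0 0 0 -0.3" --pt "0 0 0.04 0 0 0 -0.3" --pt "0 0 0 0 0 0 -0.3" --pt "0 0 0 0 0 0 -0.3"

```text
t: 37.6
tcp_pos: [0.5495, 0.0046, 0.1157]
tool_rot: [0.697, 0.717, -0.001, -0.002]
force: [0.2, -0.2, -0.5]
finger_gap: 0.622
gripper_force: 32.0
```

```bash
python3 - <<'E'
from h import *
d=snap('wrist','w15.png')
go(.552,.0045,.0233)
E
```

```text
t37.65 tcp [0.5506 0.0044 0.1168] yaw 91.6 tilt 0.04 gap 0.620 gf 32.0 F [-0.6 -0.6  0.4]
tool shift [0.     0.0014 0.0935]
```

Call:
drive_tool --pt "0 0 0 0 0 -8.5 -0.3" --pt "0 0 0 0 0 -8.5 -0.3" --pt "0 0 0 0 0 -8.5 -0.3" --pt "0 0 0 0 0 -8.5 -0.3" --pt "0 0 0 0 0 -8.5 -0.3" --pt "0 0 0 0 0 -8.5 -0.3" --pt "0 0 0 0 0 -8.5 -0.3" --pt "0 0 0 0 0 -8.5 -0.3" --pt "0 0 0 0 0 -8.5 -0.3" --pt "0 0 0 0 0 -8.5 -0.3"

```text
t: 38.65
tcp_pos: [0.5518, 0.0042, 0.1183]
tool_rot: [0.026, 1.0, -0.0, 0.002]
force: [-1.0, 0.3, -1.4]
finger_gap: 0.622
gripper_force: 32.1
```

Call:
drive_tool --pt "-0.001 0 0.03 0 0 0 -0.3" --pt "0 0 0.03 0 0 0 -0.3" --pt "0 0 0.018 0 0 0 -0.3" --pt "0 0 0.008 0 0 0 -0.3" --pt "0 0 0.003 0 0 0 -0.3" --pt "0 0 0 0 0 0 -0.3" --pt "0 0 0 0 0 0 -0.3"

```text
t: 39.35
tcp_pos: [0.553, 0.0037, 0.0285]
tool_rot: [0.03, 1.0, -0.0, 0.001]
force: [0.1, 0.1, 0.0]
finger_gap: 0.62
gripper_force: 32.1
```

```bash
python3 - <<'E'
from h import *
go(.552,.0045,.0233)
E
```

```text
t39.35 tcp [0.553  0.0037 0.0285] yaw 176.6 tilt 0.14 gap 0.620 gf 32.1 F [0.1 0.1 0. ]
tool shift [0.001  0.0008 0.0052]
```

Call:
drive_tool --pt "0.001 0.0008 0.003 0 0 0 -0.3" --pt "0 0 0.0015 0 0 0 -0.3" --pt "0 0 0 0 0 0 -0.3" --pt "0 0 0 0 0 0 -0.3"

```text
t: 39.75
tcp_pos: [0.5513, 0.0046, 0.0234]
tool_rot: [0.03, 1.0, 0.0, 0.0]
force: [0.3, -0.0, 5.3]
finger_gap: 0.619
gripper_force: 32.3
```

Call:
drive_tool --pt "0 0 0.0005 0 0 0 0.25" --pt "0 0 0 0 0 0 0.35" --pt "0 0 0 0 0 0 0.6" --pt "0 0 0 0 0 0 0.6" --pt "0 0 -0.02 0 0 0 0.6" --pt "0 0 -0.04 0 0 0 0.6" --pt "0 0 -0.04 0 0 0 0.6" --pt "0 0 -0.04 0 0 0 0.6" --pt "0 0 -0.04 0 0 0 0.6"

```text
t: 40.65
tcp_pos: [0.5506, 0.0046, 0.2035]
tool_rot: [0.03, 1.0, 0.0, -0.0]
force: [0.4, 0.4, -0.4]
finger_gap: 0.801
gripper_force: 0.0
```

Call:
drive_tool --pt "0 0 -0.04 0 0 0 0.6" --pt "0.02 0 -0.03 0 0 0 0.6" --pt "0.03 0 0 0 0 0 0.6" --pt "0 0 0 0 0 0 0.6" --pt "0 0 0 0 0 0 0.6"

```text
t: 41.15
tcp_pos: [0.5007, 0.0076, 0.2723]
tool_rot: [0.03, 1.0, -0.0, 0.0]
force: [-0.2, 0.3, 0.0]
finger_gap: 0.801
gripper_force: 0.0
```

```bash
python3 - <<'E'
from h import *
st()
d=snap('wrist','w16.png');comps(d,.012,(.48,.75,-.25,.25));comps(d,.085,(.48,.65,.05,.25))
E
```

```text
t41.15 tcp [0.5007 0.0076 0.2723] yaw 176.6 tilt 0.01 gap 0.801 gf 0.0 F [-0.2  0.3  0. ]
px [425 193] n 3917 ztop 0.102 toprect c(548.1 148.6) 44x52 a60.4 median rgb [75 72 61]
px [319 205] n 1613 ztop 0.043 toprect c(550.5 3.7) 53x53 a23.0 median rgb [200 206 203]
px [215 214] n 4239 ztop 0.085 toprect c(556.3 -136.2) 27x80 a1.5 median rgb [124 115  89]
px [291 300] n 2324 ztop 0.032 toprect c(706.8 -47.1) 89x63 a3.4 median rgb [38 41 42]
px [377 318] n 1830 ztop 0.140 toprect c(691.4 73.6) 8x37 a86.5 median rgb [82 86 90]
px [463 295] n 773 ztop 0.065 toprect c(706.6 222.2) 3x55 a4.2 median rgb [79 43 41]
px [200 292] n 222 ztop 0.016 toprect c(696.4 -195.3) 33x42 a81.0 median rgb [47 50 51]
px [248 312] n 72 ztop 0.017 toprect c(732.8 -119.4) 9x37 a66.9 median rgb [42 45 49]
px [439 356] n 266 ztop 0.159 toprect c(712.8 139.7) 4x31 a3.2 median rgb [79 64 60]
px [445 194] n 158 ztop 0.105 toprect c(523.4 143.9) 12x10 a7.2 median rgb [24 24 25]
px [458 222] n 146 ztop 0.105 toprect c(557.3 161.6) 9x12 a56.5 median rgb [25 25 25]
px [428 224] n 157 ztop 0.105 toprect c(557.9 125.0) 12x11 a85.6 median rgb [25 26 26]
```

View pics/w16.png

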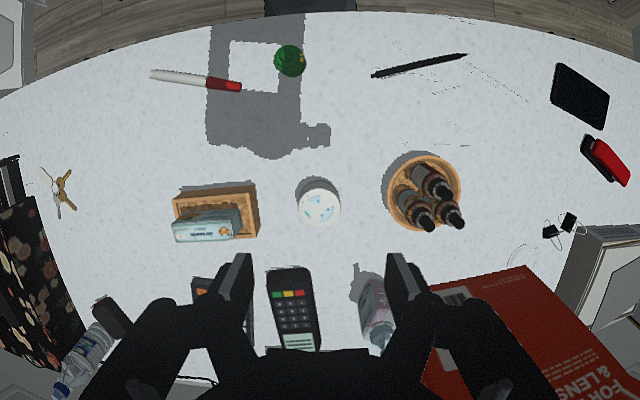

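The picture shows three bottles upright in the dish (425,195), the pot midway at (319,205), and the carton in the seat (215,214). The pot is within 2 mm of the midpoint and the arm is clear of everything.

```bash
python3 -c "
from station import manip
print(manip.sign_off())"
```

```text
the job is handed in; nothing more can be done
None
```

The display is set up and handed in at about 41 s: the three dropper bottles stand upright in a triangle in the dish, the carton is in the riser seat along its long side, the pot is within 2 mm of midway between them, and the sanitiser was not touched.

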